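# Snug up the tapered plug on the vacuum manifold

## Task

The brass blade-headed plug in the vacuum-clamp manifold is screwed in only loosely. Grip its upright blade and turn it clockwise until the tapered thread bites and goes properly snug, but do not wrench it further; then let go. Leave the T-handled stopcock as it is set.

Things in the scene. Friction and masses are not known exactly. Their poses are not given: they have to be found in the camera images.
- plug_grip (a point): On the upright axis of the brass plug, 78 mm above the bench. Head: upright blade 44 long (point x), 11 thick (point y), top edge 12 mm above this point; 25 mm below the point a hexagon 24 mm across flats begins; the top of its fixed aluminium block (120 x 64 mm, 40 high, hose tail at both short ends) is 38 mm below. Turned, the head does not sink noticeably. z is up.
- run (a joint): Free run of the plug's thread, rad: starts anywhere from -0.75 to -0.1, spins easily (0.05 N m), grows as the head turns clockwise seen from above, and stops at 0 where the taper bites. Turning back anticlockwise makes it negative (loose) again.
- plug (a joint): Bedding of the taper, rad: 0 until the free run is used up, then grows with further clockwise turn of the head. Torque jumps to 0.18 N m at the bite and rises 0.5 N m per rad. Snug from 0.2 (0.28 N m), over-tightened at 0.8 (0.58 N m), 0.45 is ideal. It stays where it is left.
- tap_tip (a point): One end of the stopcock's round steel T-handle (57 mm long, 9 thick, 76 mm above the bench), on its own smaller fixed block 80 x 70 mm, 40 high, with one hose tail. It turns easily; leave it alone. The point's x axis points outward along the handle, whose middle lies 24 mm back.
There are look-alikes about, which are no part of the job. What is shaped like the part that bears plug_grip but orange or pink is not meant.

How it is judged (in metres and radians):
At the end, for the whole second after the job is handed in: The plug's free run is used up (joint run above -0.1 rad) and its taper is bedded by 0.2 to 0.8 rad (joint plug), the plug is released and still, and the end of the stopcock's handle is within 10 mm of where it started (value of joint plug between 0.2 and 0.8 rad and value of joint run above -0.1 rad and velocity of joint plug between -0.05 and 0.05 rad/s and distance of tap_tip from where it was at the start of the episode below 0.01 m); the robot touches nothing.
It fails at once if the plug is over-tightened (bedded more than 0.8 rad) (value of joint plug above 0.8 rad).
It fails at once if the stopcock is turned (its handle's end moved more than 10 mm) (distance of tap_tip from where it was at the start of the episode above 0.01 m).
It also fails if it takes over 35 s, if anything falls off the work surface, if the arm or the gripper's body presses on something with over 40 N, if the wrist force passes 120 N, or if a joint passes its speed limit or range.

## Robot

A 7-joint arm with a two-finger parallel gripper is mounted at the origin on the work surface. World frame = base frame: x ahead of the robot, y to its left, z up, the work surface at z = 0. Lengths are in m, angles in degrees, forces in N, time in s.
With the tool pointing down it reaches from about 0.425 to 0.875 m from the base axis. Payload 4.7 kg.
Tool frame: the origin (TCP) lies at the very end of the fingers, on their centre line; the grasp point (between the pads) lies 19 mm behind it; z points along the fingers, x is the direction in which the jaws open and shut, and the axes are right-handed (so a half turn about z gives the same grasp; the last joint's range is limited). The gripper opens to 87 mm and grips with 3 to 60 N. Pads are 19 mm wide; open, the fingers measure 117 mm over their backs; the gripper's body (75 mm by 190 mm) begins 51 mm behind the grasp point.
Start: joints at [-66.572, 18.392, -4.016, 83.108, 1.295, 78.541, -3.26], TCP at [0.25, 0.6, 0.198] pointing down, gripper open.
Joint ranges: [-163.93, 163.93], [-17.29, 119.83], [-79.2, 71.16], [3.27, 140.29], [-89.18, 269.18], [5.43, 117.66], [-154.24, 154.24]. Speed limits (degrees/s): [147.25, 147.25, 180, 180, 180, 180, 180].

## Interface

Orientations are given as [roll, pitch, yaw] about the fixed x, y, z axes, in that order (R = Rz(yaw) Ry(pitch) Rx(roll)).
In Python, from cell import sensors, vision, env gives the robot as it stands.
- The arm moves only by the shell command python3 -m inch 'ROWS' [OPENING] [FORCE]. ROWS is a JSON object of lists of equal length, an entry for each row: "dp": the shift along the tool's x, y, z in m, a list of three; "turn": the turn about the tool's z in degrees. A call has 1 to 8 rows; each row shifts and turns the commanded pose from where the row before left it, along the tool's axes as they then stand; what a row does not reach is not made up. A row lasts 1/8 s, in which the tool goes at most 62.5 mm and 10.7 degrees, less where a joint would pass 70% of its speed; a pose out of reach is approached as far as the arm can. A call is refused whole if a number of a shift passes 0.0625 or a number of a turn 10.7, either way. A call with a gripper value outside its range is refused whole. OPENING is the closure, from -1 (fully open) to 1 (shut), set as the call begins (- or left out, the last holds). The fingers move at their own pace and stop on an object; FORCE is the grip in N (left out, the last holds). Time passes only in rows, so rows that do not move let the fingers close. It gives the time, the measured TCP pose, the force and the opening at its end, in the units of the state.
- sensors.get_obs(): the state, without advancing time (a new reading comes with each control period).
- vision.read_camera(name): name is "side" or "top" or "wrist"; returns the picture (384x512x3 uint8, blue, green, red); there is no depth.
- vision.get_calibration(name): a dict with "K" (3x3 intrinsics, pixels), "pose" (4x4, takes a point from camera to world coordinates). Camera axes: x right, y down, z forward; pixel columns grow to the right and rows downward; lengths in m; the calibration is good to about 2 mm. A picture is of the moment at which its call begins: read the wrist's pose just before it. get_calibration takes no time and is no camera call; for the wrist camera it gives the pose at the moment of the call.
- env.sign_off(): hands the job in, once; it reports no verdict.
The state is a dict: "time_s": time; "qpos": joint angles; "joint_velocities": joint speeds; "effort": joint torques, N m; "tool_pos": TCP position; "tool_rot": TCP orientation; "force": force on the tool from outside, world axes, zero at the start; "wrist_torque": the same for the moment, N m; "grip_width": finger opening in m.
Only numpy, scipy, OpenCV 4.12 (cv2) and the standard library are available. Lean on these libraries where they do the work, as an engineer would, in place of code of your own. Each camera call takes 0.05 s, during which the arm holds its last target.

## Working session

There is one attempt and no reset: what is moved stays moved. The work goes in short steps, Python scripts to look and compute and a shell command to move; the robot and the scene stay as the last step left them, time stands still between calls to the robot, and variables do not carry over. Pictures are saved under pics/ and viewed, and the job is handed in when it is done.

```bash
mkdir -p pics; ls
python3 - <<'E'
from cell import sensors, vision, env
import cv2
o=sensors.get_obs(); print({k:o[k] for k in ('time_s','tool_pos','tool_rot','force','wrist_torque','grip_width')})
for n in ('side','top'):
    cv2.imwrite(f'pics/{n}0.png',vision.read_camera(n)); c=vision.get_calibration(n); print(n,c)
E
```

```text
pics
{'time_s': 0.0, 'tool_pos': array([0.24980777, 0.59945093, 0.1970437 ]), 'tool_rot': array([1.79995184e+02, 1.10046712e-01, 6.73829934e+01]), 'force': array([ 0.0119504 ,  0.17209268, -0.01567549]), 'wrist_torque': array([-0.06009616,  0.00013999, -0.00837234]), 'grip_width': 0.08703530916323364}
side {'K': array([[479.59990957,   0.        , 256.1365024 ],
       [  0.        , 479.59990957, 200.02972505],
       [  0.        ,   0.        ,   1.        ]]), 'pose': array([[-0.99017708, -0.08800672,  0.10864701,  0.2946381 ],
       [-0.13882431,  0.52629181, -0.83889495,  1.2543818 ],
       [ 0.01664836, -0.8457374 , -0.53333956,  0.7955196 ],
       [ 0.        ,  0.        ,  0.        ,  1.        ]])}
top {'K': array([[374.15214318,   0.        , 262.78123007],
       [  0.        , 374.15214318, 195.0804742 ],
       [  0.        ,   0.        ,   1.        ]]), 'pose': array([[ 0.01581632, -0.98932598,  0.14485836,  0.28086813],
       [-0.99978449, -0.01759644, -0.01101561,  0.13767993],
       [ 0.01344702, -0.14465291, -0.98939108,  1.06877804],
       [ 0.        ,  0.        ,  0.        ,  1.        ]])}
```

View pics/side0.png

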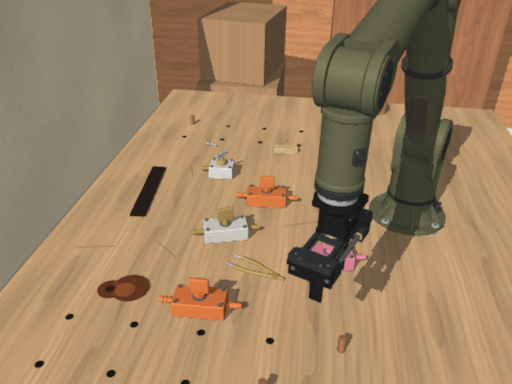

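View pics/top0.png

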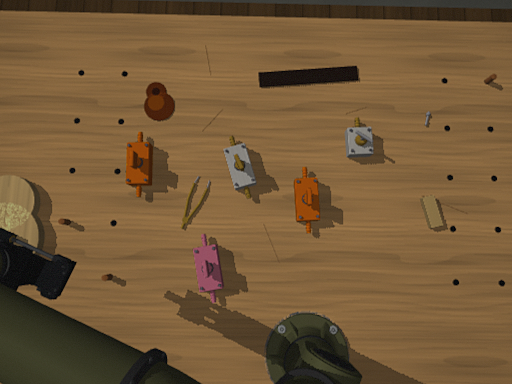

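Candidates in the top view: orange plugs at (138,162) and (307,198), a pink one at (208,267), a brass one on an aluminium block at (239,165), and the stopcock on its smaller block at (360,140). The brass one at (239,165) fits, since the others have the wrong colour or shape. I'll confirm with enlarged crops.

Run:
```python
import cv2,numpy as np
a=cv2.imread('pics/top0.png')[125:205,205:285]; b=cv2.imread('pics/side0.png')[195:255,185:265]
a=cv2.resize(a,(400,400),interpolation=cv2.INTER_CUBIC); b=cv2.resize(b,(400,300),interpolation=cv2.INTER_CUBIC)
b=cv2.copyMakeBorder(b,0,100,0,0,cv2.BORDER_CONSTANT)
cv2.imwrite('pics/crop0.png',np.hstack([a,b]))
```

```text
(no output)
```

View pics/crop0.png

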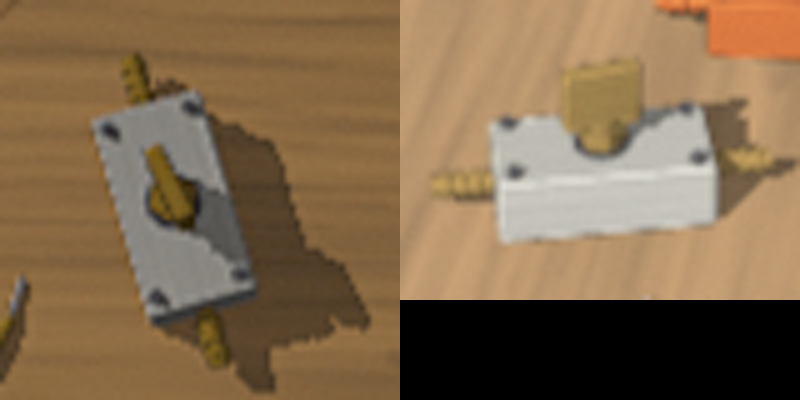

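The crops confirm it: an aluminium block with an upright brass blade. In the top image the blade's top edge runs from about (236,155) to (242,168). In the side image its top corners are at about (217.6,209) and (233.4,207.4).

```bash
cat > h.py <<'E'
import numpy as np, cv2
from cell import sensors, vision, env
def ray(c,uv,z):
    K,T=c['K'],c['pose']; d=T[:3,:3]@np.linalg.solve(K,[uv[0],uv[1],1]); o=T[:3,3]; return o+d*(z-o[2])/d[2]
def proj(c,p):
    T=c['pose']; q=T[:3,:3].T@(np.asarray(p)-T[:3,3]); q=c['K']@q; return q[:2]/q[2]
E
python3 - <<'E'
from h import *
t=vision.get_calibration('top'); s=vision.get_calibration('side')
for n,c,l in (('top',t,[(236,155),(242,168.5)]),('side',s,[(217.6,209),(233.4,207.4)])):
    P=[ray(c,u,.09) for u in l]; print(n,P,'mid',(P[0]+P[1])/2,'len',np.linalg.norm(P[1]-P[0]),'ang',np.degrees(np.arctan2(*(P[0]-P[1])[1::-1])))
# block corners z=.04
for n,c,l in (('top',t,[(223.8,149),(245.2,143.2),(255.5,183),(234.5,189)]),('side',s,[(203,220),(224.2+0,216.5)])):
    P=[ray(c,u,.04) for u in l]; print(n,np.round(P,4),np.mean(P,0))
# stopcock
print('tap',ray(t,(360,140),.076))
E
```

```text
top [array([0.53157854, 0.20036339, 0.09      ]), array([0.49489467, 0.18339402, 0.09      ])] mid [0.51323661 0.1918787  0.09      ] len 0.0404186330945046 ang 24.824505464293505
side [array([0.53373876, 0.20615898, 0.09      ]), array([0.49352585, 0.19154107, 0.09      ])] mid [0.51363231 0.19885003 0.09      ] len 0.042787401298552324 ang 19.976857212814465
top [[0.5611 0.2385 0.04  ]
 [0.5792 0.1784 0.04  ]
 [0.4652 0.1471 0.04  ]
 [0.4472 0.2052 0.04  ]] [0.51318683 0.19228912 0.04      ]
side [[0.579  0.1926 0.04  ]
 [0.5247 0.1662 0.04  ]] [0.55183207 0.17943173 0.04      ]
tap [ 0.58408446 -0.13836107  0.076     ]
```

```bash
python3 -m inch '{"dp":[[-0.0274,0.04,0],[-0.0274,0.04,0],[-0.0274,0.04,0],[-0.0274,0.04,0],[-0.0274,0.04,0]],"turn":[0,0,0,0,0]}' -1 40
```

```text
time_s: 0.72
tool_pos: [0.3825, 0.3949, 0.1978]
tool_rot: [-180.0, 0.0, 67.4]
force: [0.1, -0.1, -0.2]
grip_width: 0.0867
```

```bash
python3 -m inch '{"dp":[[-0.0274,0.04,0],[-0.0274,0.04,0],[-0.0274,0.04,0],[-0.0274,0.04,0],[-0.0274,0.04,0]],"turn":[0,0,0,0,0]}' -1 40
```

```text
time_s: 1.35
tool_pos: [0.5143, 0.1918, 0.1979]
tool_rot: [-180.0, 0.0, 67.4]
force: [0.8, -0.3, -0.2]
grip_width: 0.0867
```

```bash
python3 -m inch '{"dp":[[0,0,0],[0,0,0],[0,0,0],[0,0,0],[0,0,0],[0,0,0],[0,0,0]],"turn":[-9,-9,-9,-9,-9,0,0]}'
python3 - <<'E'
from h import *
o=sensors.get_obs(); print({k:np.round(o[k],4) for k in ('time_s','qpos','tool_pos','tool_rot','force','wrist_torque')})
c=vision.get_calibration('wrist'); cv2.imwrite('pics/w1.png',vision.read_camera('wrist')); np.savez('w1.npz',**c)
cv2.imwrite('pics/top1.png',vision.read_camera('top'))
E
```

```text
time_s: 2.22
tool_pos: [0.5138, 0.1931, 0.198]
tool_rot: [-180.0, 0.0, 112.2]
force: [-0.1, 0.3, -0.7]
grip_width: 0.087
{'time_s': np.float64(2.225), 'qpos': array([-35.1652,   5.9605,  12.7091,  98.1698,  -1.3474,  76.0379,
        90.0324]), 'tool_pos': array([0.5138, 0.1931, 0.198 ]), 'tool_rot': array([-1.799806e+02,  1.600000e-03,  1.122294e+02]), 'force': array([-0.1006,  0.2684, -0.7366]), 'wrist_torque': array([-0.0053,  0.0205,  0.0663])}
```

View pics/w1.png

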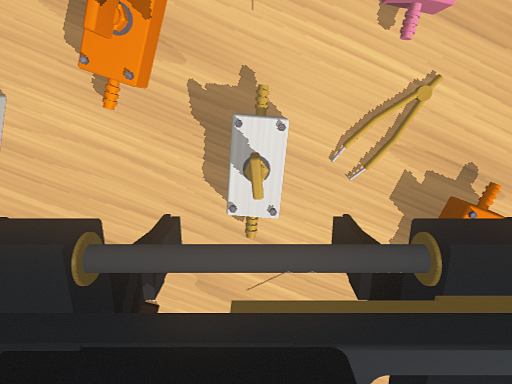

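The wrist view shows the block at about (258,167) and the blade from about (255,154) to (258,198), slightly skewed to the image vertical. I'll enlarge it to measure.

Run:
```python
import cv2
a=cv2.imread('pics/w1.png')[105:225,215:305]
cv2.imwrite('pics/w1c.png',cv2.resize(a,None,fx=5,fy=5,interpolation=cv2.INTER_CUBIC))
```

```text
(no output)
```

View pics/w1c.png

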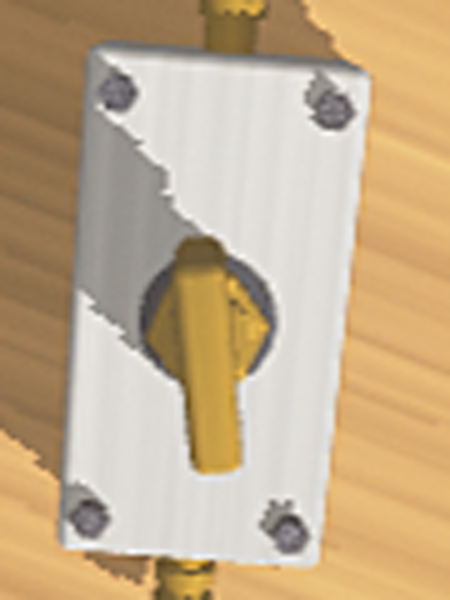

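Run:
```python
from h import *
c=dict(np.load('w1.npz')); f=lambda u:(u[0]/5+215-.4,u[1]/5+105-.4)
T=[ray(c,f(u),.09) for u in [(178,266),(226,264),(244,468),(194,471)]]
print(np.round(T,4)); a=(T[0]+T[1])/2; b=(T[2]+T[3])/2
print('mid',(a+b)/2,'len',np.linalg.norm(a-b),'w',np.linalg.norm(T[0]-T[1]),np.linalg.norm(T[2]-T[3]),'ang',np.degrees(np.arctan2(*(a-b)[1::-1])))
S=[ray(c,f(u),.04) for u in [(117,92),(333,110),(290,533),(90,518)]]
print('screws',np.round(S,4),np.mean(S,0))
S=[ray(c,f(u),.04) for u in [(93,50),(370,72),(318,568),(62,548)]]
print('corners',np.round(S,4),np.mean(S,0))
print('cam',c['pose'][:3,3],c['pose'][:3,2])
x,y=.5135,.193
for s in range(10,32,2):
  pass
```

```text
[[0.4984 0.1792 0.09  ]
 [0.4944 0.1878 0.09  ]
 [0.5319 0.2073 0.09  ]
 [0.5364 0.1981 0.09  ]]
mid [0.51526808 0.19308902 0.09      ] len 0.04231258535007788 w 0.009446460715945149 0.010214906997800201 ang -153.08171900919797
screws [[0.4757 0.1544 0.04  ]
 [0.4611 0.2005 0.04  ]
 [0.5571 0.231  0.04  ]
 [0.5719 0.185  0.04  ]] [0.51645396 0.19274029 0.04      ]
corners [[0.4692 0.1461 0.04  ]
 [0.4503 0.2048 0.04  ]
 [0.5629 0.2409 0.04  ]
 [0.5816 0.1815 0.04  ]] [0.51600649 0.19333205 0.04      ]
cam [0.44748513 0.16479502 0.38571783] [ 0.24381341  0.09953969 -0.9647004 ]
```

Centre is (0.5155, 0.193). The screw and corner means agree within about 1 mm, and the blade measures 42 x 10 against 44 x 11. Blade angle is about 26°, so yaw should be about 116°. Descending to TCP z ≈ 0.062.

```bash
python3 -m inch '{"dp":[[-0.0007,0.0014,0],[0,0,0.02],[0,0,0.02],[0,0,0.02],[0,0,0.02],[0,0,0.02],[0,0,0.018],[0,0,0.018]],"turn":[-4,0,0,0,0,0,0,0]}' -1 40; python3 -m inch '{"dp":[[0,0,0],[0,0,0]],"turn":[0,0]}'
python3 - <<'E'
from h import *
o=sensors.get_obs(); print({k:np.round(o[k],4) for k in ('time_s','tool_pos','tool_rot','force','wrist_torque')})
a=vision.read_camera('wrist'); cv2.imwrite('pics/w2.png',a)
E
```

```text
time_s: 3.32
tool_pos: [0.5156, 0.1932, 0.0614]
tool_rot: [180.0, -0.0, 116.4]
force: [0.3, -0.2, 0.0]
grip_width: 0.0869
time_s: 3.58
tool_pos: [0.5159, 0.1933, 0.0627]
tool_rot: [179.9, 0.0, 116.4]
force: [0.3, 0.4, -0.7]
grip_width: 0.0871
{'time_s': np.float64(3.575), 'tool_pos': array([0.5159, 0.1933, 0.0627]), 'tool_rot': array([1.799490e+02, 1.800000e-03, 1.163681e+02]), 'force': array([ 0.3304,  0.4412, -0.6886]), 'wrist_torque': array([ 0.0364,  0.0657, -0.0536])}
```

View pics/w2.png

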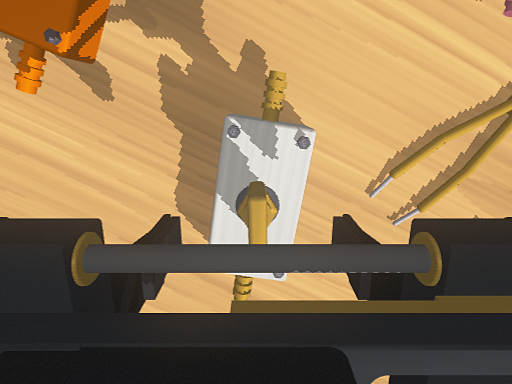

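The blade at about (258,215) is vertical in the image and centred between the fingers. Closing.

```bash
python3 -m inch '{"dp":[[0,0,0],[0,0,0],[0,0,0],[0,0,0],[0,0,0],[0,0,0],[0,0,0],[0,0,0]],"turn":[0,0,0,0,0,0,0,0]}' 1 30
cat > st.py <<'E'
from h import *
o=sensors.get_obs()
print({k:np.round(o[k],3).tolist() for k in ('time_s','tool_pos','tool_rot','force','wrist_torque','effort','grip_width')})
E
python3 st.py
```

```text
time_s: 4.62
tool_pos: [0.5155, 0.1932, 0.0622]
tool_rot: [180.0, -0.0, 116.4]
force: [0.8, 0.0, -0.3]
grip_width: 0.015
{'time_s': 4.625, 'tool_pos': [0.515, 0.193, 0.062], 'tool_rot': [179.993, -0.002, 116.382], 'force': [0.751, 0.019, -0.316], 'wrist_torque': [0.053, 0.055, -0.035], 'effort': [-0.0, -39.121, 1.64, -27.743, 0.05, 0.074, -0.0], 'grip_width': 0.015}
```

```bash
python3 -m inch '{"dp":[[0,0,0],[0,0,0],[0,0,0],[0,0,0]],"turn":[0,0,0,0]}'; python3 st.py
```

```text
time_s: 5.12
tool_pos: [0.5153, 0.1935, 0.0622]
tool_rot: [180.0, -0.0, 116.4]
force: [-0.9, 2.3, -0.2]
grip_width: 0.0101
{'time_s': 5.125, 'tool_pos': [0.515, 0.193, 0.062], 'tool_rot': [180.0, -0.022, 116.396], 'force': [-0.9, 2.34, -0.201], 'wrist_torque': [0.328, 0.252, -0.014], 'effort': [0.893, -38.949, 2.557, -27.728, 0.537, -0.031, -0.026], 'grip_width': 0.01}
```

```bash
python3 -m inch '{"dp":[[0,0,0],[0,0,0],[0,0,0],[0,0,0]],"turn":[3,3,0,0]}' >/dev/null; python3 st.py
```

```text
{'time_s': 5.625, 'tool_pos': [0.515, 0.193, 0.062], 'tool_rot': [-180.0, -0.023, 110.436], 'force': [-1.252, 1.482, 0.243], 'wrist_torque': [0.461, 0.277, -0.053], 'effort': [1.159, -38.816, 2.934, -27.714, 0.718, -0.056, -0.009], 'grip_width': 0.01}
```

```bash
python3 -m inch '{"dp":[[0,0,0],[0,0,0],[0,0,0],[0,0,0]],"turn":[3,3,0,0]}' >/dev/null; python3 st.py
```

```text
{'time_s': 6.125, 'tool_pos': [0.515, 0.193, 0.062], 'tool_rot': [-179.999, -0.019, 104.465], 'force': [-1.703, 1.855, 0.131], 'wrist_torque': [0.549, 0.285, 0.116], 'effort': [1.559, -38.691, 3.407, -27.689, 0.795, -0.073, -0.145], 'grip_width': 0.01}
```

```bash
python3 -m inch '{"dp":[[0,0,0],[0,0,0],[0,0,0]],"turn":[3,0,0]}' >/dev/null; python3 st.py
```

```text
{'time_s': 6.5, 'tool_pos': [0.515, 0.193, 0.062], 'tool_rot': [179.995, -0.02, 101.459], 'force': [-1.78, 2.979, -0.348], 'wrist_torque': [0.692, 0.362, 0.198], 'effort': [1.853, -38.617, 3.74, -27.671, 0.932, -0.085, -0.171], 'grip_width': 0.01}
```

```bash
python3 -m inch '{"dp":[[0,0,0],[0,0,0],[0,0,0]],"turn":[3,0,0]}' >/dev/null; python3 st.py
```

```text
{'time_s': 6.875, 'tool_pos': [0.515, 0.193, 0.062], 'tool_rot': [179.999, -0.017, 98.461], 'force': [-1.574, 3.379, -0.372], 'wrist_torque': [0.782, 0.428, 0.167], 'effort': [2.116, -38.546, 4.047, -27.651, 1.057, -0.091, -0.196], 'grip_width': 0.01}
```

```bash
python3 -m inch '{"dp":[[0,0,0],[0,0,0],[0,0,0]],"turn":[3,0,0]}' >/dev/null; python3 st.py
```

```text
{'time_s': 7.25, 'tool_pos': [0.515, 0.193, 0.062], 'tool_rot': [180.0, -0.017, 95.455], 'force': [-2.098, 3.515, 1.228], 'wrist_torque': [0.816, 0.452, 0.208], 'effort': [2.362, -38.479, 4.338, -27.628, 1.172, -0.092, -0.221], 'grip_width': 0.01}
```

Joint-7 effort is clean. It rises 0.025 N m per 3°, which is 0.48 N m/rad and matches the bedding slope. With the offset from free running (about 0.04), the bite was at yaw ≈ 105°. Ideal bedding is therefore at yaw ≈ 79–80°, so about 15.5° to go, done in two parts.

```bash
python3 -m inch '{"dp":[[0,0,0],[0,0,0],[0,0,0],[0,0,0],[0,0,0]],"turn":[3,3,3,0,0]}' >/dev/null; python3 st.py
```

```text
{'time_s': 7.875, 'tool_pos': [0.515, 0.193, 0.062], 'tool_rot': [179.999, -0.017, 86.47], 'force': [-1.78, 4.271, 1.146], 'wrist_torque': [0.964, 0.391, 0.34], 'effort': [2.672, -38.329, 4.773, -27.573, 1.26, -0.071, -0.301], 'grip_width': 0.01}
```

```bash
python3 -m inch '{"dp":[[0,0,0],[0,0,0],[0,0,0],[0,0,0]],"turn":[3,3,0,0]}' >/dev/null; python3 st.py
```

```text
{'time_s': 8.375, 'tool_pos': [0.515, 0.193, 0.062], 'tool_rot': [179.998, -0.02, 80.464], 'force': [-2.479, 3.74, 1.049], 'wrist_torque': [1.019, 0.487, 0.393], 'effort': [2.951, -38.228, 5.129, -27.516, 1.357, -0.042, -0.352], 'grip_width': 0.01}
```

Torque is about 0.39 N m, so bedding is about 0.43 rad, which agrees with the angle (105 − 80.5 = 24.5°). Releasing straight, then lifting.

```bash
python3 -m inch '{"dp":[[0,0,0],[0,0,0],[0,0,0],[0,0,0],[0,0,0],[0,0,0],[0,0,0],[0,0,0]],"turn":[0,0,0,0,0,0,0,0]}' -1
```

```text
time_s: 9.38
tool_pos: [0.5154, 0.1932, 0.0622]
tool_rot: [180.0, -0.0, 80.4]
force: [-0.3, -0.7, -0.1]
grip_width: 0.0818
```

```bash
python3 -m inch '{"dp":[[0,0,-0.005],[0,0,-0.02],[0,0,-0.02],[0,0,-0.03],[0,0,-0.03],[0,0,-0.03],[0,0,0],[0,0,0]],"turn":[0,0,0,0,0,0,0,0]}' -1
python3 st.py
python3 - <<'E'
from h import *
c=vision.get_calibration('wrist'); np.savez('w3.npz',**c); a=vision.read_camera('wrist'); cv2.imwrite('pics/w3.png',a)
t=vision.read_camera('top'); cv2.imwrite('pics/top3.png',t)
b=cv2.resize(a[90:240,190:320],None,fx=4,fy=4,interpolation=cv2.INTER_CUBIC); cv2.imwrite('pics/w3c.png',b)
t0=cv2.imread('pics/top0.png'); f=lambda i:cv2.resize(i[110:170,335:400],None,fx=6,fy=6,interpolation=cv2.INTER_CUBIC)
cv2.imwrite('pics/tap3.png',np.hstack([f(t0),f(t)]))
E
```

```text
time_s: 10.38
tool_pos: [0.5151, 0.193, 0.1966]
tool_rot: [-180.0, 0.0, 80.4]
force: [0.6, -0.9, -0.8]
grip_width: 0.0874
{'time_s': 10.375, 'tool_pos': [0.515, 0.193, 0.197], 'tool_rot': [-179.966, 0.017, 80.38], 'force': [0.586, -0.883, -0.752], 'wrist_torque': [0.056, 0.017, -0.003], 'effort': [0.05, -36.276, 1.154, -31.739, 0.013, 0.061, -0.001], 'grip_width': 0.087}
```

View pics/w3c.png

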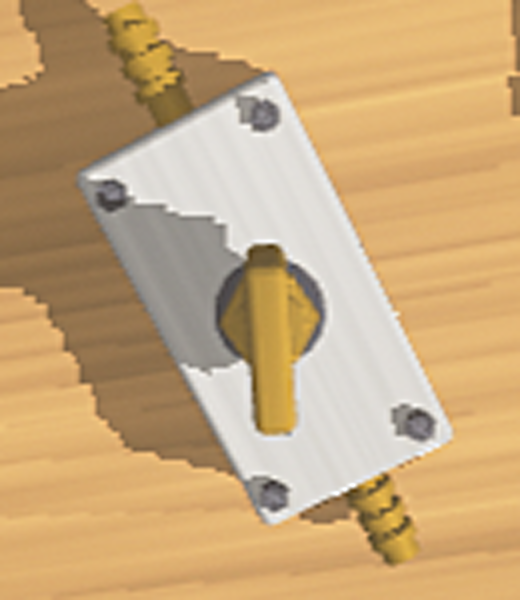

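View pics/tap3.png

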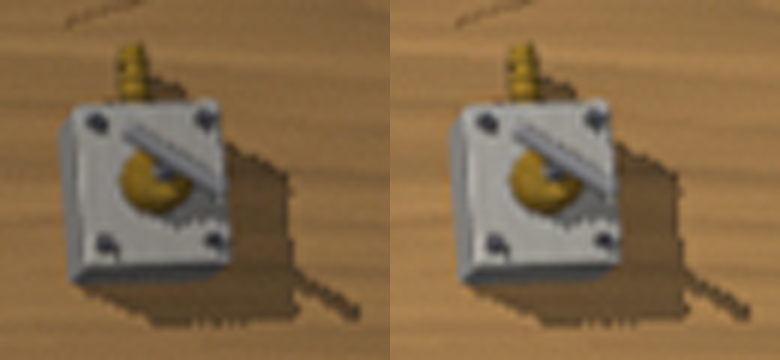

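The blade turned about 36–37° relative to its block, and it lies nearly vertical in the wrist view at about (257,175). The stopcock is unchanged. One quick check of the angle, then I'll hand in.

Run:
```python
from h import *
c=dict(np.load('w3.npz')); f=lambda u:(u[0]/4+190-.4,u[1]/4+90-.4)
T=[ray(c,f(u),.09) for u in [(249,268),(286,266),(296,430),(258,433)]]
a=(T[0]+T[1])/2; b=(T[2]+T[3])/2
print('ang',np.degrees(np.arctan2(*(b-a)[1::-1])), (a+b)/2)
print(np.round(sensors.get_obs()['joint_velocities'],3))
env.sign_off()
```

```text
ang -6.285558196868014 [0.51571221 0.19329279 0.09      ]
[-0.07   0.174 -0.035  0.07   0.02   0.003 -0.014]
the job is handed in; nothing more can be done
```

The brass plug should now be properly snug at about 0.43 rad of bedding, and it is released. The job is handed in at about 10.5 s; sign-off gave no verdict.

- **What I did:** I gripped the blade at 30 N and turned it 36° clockwise. Joint-7 torque put the bite about 11° into that turn and then climbed 0.48 N m per rad, against the 0.5 given. I stopped at about 0.39 N m, then opened the gripper and lifted it clear to z ≈ 0.197 m.
- **Last checks:** The force and moment on the tool were near zero, so the robot was touching nothing. The top-camera crops show the stopcock handle where it was at the start.
- **One disagreement:** The wrist pictures put the blade's turn at about 33°, 3° less than the gripper turned. That is about what I expect from reading the corners by eye. If the pictures are right, bedding is still about 0.38 rad, well inside 0.2–0.8.

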